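# Put the balanced compressor wheels into their nests

### The arm

A 7-joint arm with a two-finger parallel gripper is mounted at the origin on the work surface. World frame = base frame: x ahead of the robot, y to its left, z up, the work surface at z = 0. Lengths are in m, angles in rad, forces in N, time in s.
With the tool pointing down it reaches from about 0.425 to 1.025 m from the base axis. Payload 9.4 kg.
Tool frame: the origin (TCP) lies midway between the tips of the shut fingers; the grasp point (between the pads) lies 19 mm behind it; z points along the fingers, x is the direction in which the jaws open and shut, and the axes are right-handed (so a half turn about z gives the same grasp; the last joint's range is limited). The gripper opens to 85 mm and grips with 20 to 120 N. Pads are 22 mm wide; open, the fingers measure 114 mm over their backs; the gripper's body (76 mm by 85 mm) begins 54 mm behind the grasp point. The pads swing forward as they close: fully open they stand 13 mm farther back than shut.
Start: joints at [1.151, 0.599, -0.003, 1.599, 0.002, 0.943, -0.08], TCP at [0.244, -0.683, 0.231] pointing down, gripper open.
Joint ranges: [-2.57, 2.57], [-0.35, 1.97], [-1.29, 1.29], [0.11, 2.56], [-1.05, 4.19], [0.11, 1.86], [-2.63, 2.63]. Speed limits (rad/s): [2.22, 2.22, 3.01, 3.01, 3.14, 3.14, 3.14].

### API

Orientations are given as [roll, pitch, yaw] about the fixed x, y, z axes, in that order (R = Rz(yaw) Ry(pitch) Rx(roll)).
In Python, from station import bot, viewer, finder gives the robot as it stands.
- The arm moves only by the tool step_arm, never from a script. Its argument "rows" is a list that holds one entry, the list of rows, each a list of 5 numbers: the gripper command: -1 is shut, 1 is fully open, values between are in proportion, then the shift along the tool's x, y, z in mm, then the turn about the tool's z in degrees. A call has 1 to 12 rows; each row shifts and turns the commanded pose from where the row before left it, along the tool's axes as they then stand; what a row does not reach is not made up. A row lasts 1/12 s, in which the tool goes at most 41.7 mm and 7.16 degrees, less where a joint would pass 70% of its speed; a pose out of reach is approached as far as the arm can. A call with a gripper value outside its range is refused whole. The fingers move at their own pace and stop on an object; "grip_force" is the grip in N (left out, the last holds). Time passes only in rows, so rows that do not move let the fingers close. It gives the time, the measured TCP pose, the force and the opening at its end, in the units of the state.
- bot.observe(): the state, without advancing time (a new reading comes with each control period).
- viewer.capture(name): name is "scene" or "top"; returns a dict with "img" (480x640x3 uint8, blue, green, red), "fx", "fy", "cx", "cy" (pixels), "k1" (the pictures are not rectified: a ray, as slopes to the right and down, at radius r is drawn at 1 + k1 r^2 times it, then the intrinsics apply), "extrinsics" (4x4, takes a point from world to camera coordinates). Camera axes: x right, y down, z forward; pixel columns grow to the right and rows downward; lengths in m; the calibration is good to about 2 mm. A picture is of the moment at which its call begins. There is no depth.
- bot.hand_in(): hands the job in, once; it reports no verdict.
Trained networks look in a picture, given as the dict that the camera call returned (one of the last four; its "shot" number tells which), for a name from the list of things; names that differ only in an ending like _2 or _b are one class to them, and where a whole thing is asked for, a point or a joint stands for the part that bears it (a point fixed in the world has none). Each returns a list of dicts, best first, with "confidence" (0 to 1); they miss things now and then, are a little off and sometimes report something else, mostly with a low value. They report only what shows in the picture. A call takes as long as a camera call. They do not tell look-alikes from the thing itself.
- finder.spot_in(query, picture): "extent" ([left, top, width, height] in pixels, round what is visible of it).
The state is a dict: "time": time; "joint_pos": joint angles; "qvel": joint speeds; "joint_torque": joint torques, N m; "tool_pos": TCP position; "tcp_rot": TCP orientation; "contact_force": force on the tool from outside, world axes, zero at the start; "wrist_torque": the same for the moment, N m; "opening": finger opening in m.
Only numpy, scipy, OpenCV 4.12 (cv2) and the standard library are available. Lean on these libraries where they do the work, as an engineer would, in place of code of your own. Each camera call takes 0.05 s, during which the arm holds its last target. There are 200 camera calls.

### The job

The four compressor wheels with green caps have passed balancing: take them off the rubber mat one after another and carry each one upright, cap up, into the white nest of its own size in the blue tray, letting it down gently until it sits flat on the nest's floor. The two wheels with red caps still need correction: leave them where they lie.

Things in the scene. Friction and masses are not known exactly. Their poses are not given: they have to be found in the camera images.
- green44_mid (a point): aluminium compressor wheel with a green cap (21 mm across, 9 mm high) on its nose, lying flat, cap up; 44 mm across the back disc, 45 mm high in all, about 60 g. From the underside: back disc to 6 mm, flare to 11 mm, round bladed part 30 mm across from 11 to 36 mm (grip here, fingertips above 11 mm), cap. This point: on the axis, 30 mm above the underside; z up
- green54_mid (a point): aluminium compressor wheel with a green cap (21 mm across, 9 mm high) on its nose, lying flat, cap up; 54 mm across the back disc, 49 mm high in all, about 90 g. From the underside: back disc to 6 mm, flare to 11 mm, round bladed part 37 mm across from 11 to 40 mm (grip here, fingertips above 11 mm), cap. This point: on the axis, 30 mm above the underside; z up
- green64_mid (a point): aluminium compressor wheel with a green cap (21 mm across, 9 mm high) on its nose, lying flat, cap up; 64 mm across the back disc, 54 mm high in all, about 130 g. From the underside: back disc to 6 mm, flare to 11 mm, round bladed part 44 mm across from 11 to 45 mm (grip here, fingertips above 11 mm), cap. This point: on the axis, 30 mm above the underside; z up
- green74_mid (a point): aluminium compressor wheel with a green cap (21 mm across, 9 mm high) on its nose, lying flat, cap up; 74 mm across the back disc, 59 mm high in all, about 180 g. From the underside: back disc to 6 mm, flare to 11 mm, round bladed part 50 mm across from 11 to 50 mm (grip here, fingertips above 11 mm), cap. This point: on the axis, 30 mm above the underside; z up
- red54_mid (a point): aluminium compressor wheel with a red cap (21 mm across, 9 mm high) on its nose, lying flat, cap up; 54 mm across the back disc, 49 mm high in all, about 90 g. From the underside: back disc to 6 mm, flare to 11 mm, round bladed part 37 mm across from 11 to 40 mm (grip here, fingertips above 11 mm), cap. This point: on the axis, 30 mm above the underside; z up. Stays where it is
- red64_mid (a point): aluminium compressor wheel with a red cap (21 mm across, 9 mm high) on its nose, lying flat, cap up; 64 mm across the back disc, 54 mm high in all, about 130 g. From the underside: back disc to 6 mm, flare to 11 mm, round bladed part 44 mm across from 11 to 45 mm (grip here, fingertips above 11 mm), cap. This point: on the axis, 30 mm above the underside; z up. Stays where it is
- nest44_floor (a point): round white plastic nest for the 44 mm wheel, fixed in the blue tray: a dish with a flat floor 51 mm across and a flared wall 8 mm high, 60 mm across inside at the rim, 65 mm outside. This point: centre of its floor, where the wheel's underside comes to stand; z up. The four nests stand in a square, 106 mm apart, in any arrangement; the tray's walls stand 15 mm above this point
- nest54_floor (a point): round white plastic nest for the 54 mm wheel, fixed in the blue tray: a dish with a flat floor 61 mm across and a flared wall 8 mm high, 70 mm across inside at the rim, 75 mm outside. This point: centre of its floor, where the wheel's underside comes to stand; z up. The four nests stand in a square, 106 mm apart, in any arrangement; the tray's walls stand 15 mm above this point
- nest64_floor (a point): round white plastic nest for the 64 mm wheel, fixed in the blue tray: a dish with a flat floor 71 mm across and a flared wall 8 mm high, 80 mm across inside at the rim, 85 mm outside. This point: centre of its floor, where the wheel's underside comes to stand; z up. The four nests stand in a square, 106 mm apart, in any arrangement; the tray's walls stand 15 mm above this point
- nest74_floor (a point): round white plastic nest for the 74 mm wheel, fixed in the blue tray: a dish with a flat floor 81 mm across and a flared wall 8 mm high, 90 mm across inside at the rim, 95 mm outside. This point: centre of its floor, where the wheel's underside comes to stand; z up. The four nests stand in a square, 106 mm apart, in any arrangement; the tray's walls stand 15 mm above this point
Not all that is in view belongs to the job. What is shaped like the part that bears green44_mid but orange or yellow is not meant.

How it is judged:
At the end, for the whole second after the job is handed in: Each of the four green-capped wheels stands in the nest of its own size: axis within 7 mm of the nest's centre, underside within 2.5 mm of the nest's floor, tilted less than 0.06 rad, released and at rest; both red-capped wheels are within 15 mm of where they began (horizontal distance between green44_mid and nest44_floor below 0.007 m and z of green44_mid in the frame of nest44_floor between 0.0275 and 0.0325 m and angle between each of green44_mid, green54_mid, green64_mid, green74_mid's own z axis and vertical below 0.06 rad and linear speed of each of green44, green54, green64, green74 below 0.02 m/s and angular speed of each of green44, green54, green64, green74 below 0.2 rad/s and horizontal distance between green54_mid and nest54_floor below 0.007 m and z of green54_mid in the frame of nest54_floor between 0.0275 and 0.0325 m and horizontal distance between green64_mid and nest64_floor below 0.007 m and z of green64_mid in the frame of nest64_floor between 0.0275 and 0.0325 m and horizontal distance between green74_mid and nest74_floor below 0.007 m and z of green74_mid in the frame of nest74_floor between 0.0275 and 0.0325 m and distance of each of red54_mid, red64_mid from where it was at the start of the episode below 0.015 m); the robot touches nothing.
It fails at once if a red-capped wheel is moved by more than 15 mm (distance of any of red54_mid, red64_mid from where it was at the start of the episode above 0.015 m).
It fails at once if a wheel is tipped by more than 30 degrees (angle between any of green44_mid, green54_mid, green64_mid, green74_mid, red54_mid, red64_mid's own z axis and vertical above 0.52 rad).
It fails at once if a wheel is dropped from more than about 20 mm or thrown (faster than 0.65 m/s while the fingers do not touch it) ((linear speed of green44 above 0.65 m/s and contact force between green44 and the fingers below 0.02 N) or (linear speed of green54 above 0.65 m/s and contact force between green54 and the fingers below 0.02 N) or (linear speed of green64 above 0.65 m/s and contact force between green64 and the fingers below 0.02 N) or (linear speed of green74 above 0.65 m/s and contact force between green74 and the fingers below 0.02 N) or (linear speed of red54 above 0.65 m/s and contact force between red54 and the fingers below 0.02 N) or (linear speed of red64 above 0.65 m/s and contact force between red64 and the fingers below 0.02 N)).
It also fails if it takes over 109 s, if anything falls off the work surface, if the arm or the gripper's body presses on something with over 40 N, if the wrist force passes 120 N, or if a joint passes its speed limit or range.

## Working session

There is one attempt and no reset: what is moved stays moved. The work goes in short steps, Python scripts to look and compute and a tool call to move; the robot and the scene stay as the last step left them, time stands still between calls to the robot, and variables do not carry over. Pictures are saved under pics/ and viewed, about 12 in all and at most 16, crops included, and the job is handed in when it is done.

Besides the shell and the picture viewer there is one more tool, called after "Emit:" in YAML: its name, and indented under it one key for each argument. step_arm: Moves the arm, as the interface text tells. Its arguments: {"type":"object","properties":{"rows":{"type":"array"},"grip_force":{"type":"number"}},"required":["rows"]}

```bash
mkdir -p pics; ls; python3 - <<'E'
from station import bot, viewer, finder
import cv2, numpy as np
s=bot.observe(); print(s['time'],s['tool_pos'],s['tcp_rot'],s['opening'])
for n in ("top","scene"):
    p=viewer.capture(n); cv2.imwrite(f"pics/{n}0.png",p["img"])
    print(n,p["fx"],p["fy"],p["cx"],p["cy"],p["k1"],np.round(p["extrinsics"],4).tolist())
    for q in ["green44_mid","green54_mid","green64_mid","green74_mid","red54_mid","red64_mid","nest44_floor","nest54_floor","nest64_floor","nest74_floor"]:
        print(q,[(np.round(d["extent"],1).tolist(),round(d["confidence"],2)) for d in finder.spot_in(q,p)][:4])
E
```

```text
pics
0.0 [ 0.24350926 -0.682345    0.23039108] [ 3.14143287e+00  1.64043668e-03 -1.22792938e+00] 0.08520983871479111
top 604.0602998928808 604.0602998928808 327.3706432264722 250.44744025541195 0.04405224304448201 [[0.0232, -0.9997, 0.0086, 0.0075], [-0.9988, -0.0235, -0.0433, 0.6112], [0.0435, -0.0076, -0.999, 1.1414], [0.0, 0.0, 0.0, 1.0]]
green44_mid [([191.3, 168.9, 20.3, 24.1], 0.84), ([174.1, 234.0, 22.1, 23.1], 0.81), ([121.2, 176.1, 27.6, 26.3], 0.79), ([230.0, 175.0, 27.2, 22.8], 0.73)]
green54_mid [([219.8, 230.7, 28.3, 26.8], 0.88)]
green64_mid [([269.6, 280.6, 31.2, 35.9], 0.8), ([392.5, 286.4, 44.0, 40.5], 0.42)]
green74_mid [([217.0, 279.0, 40.7, 35.4], 0.9)]
red54_mid [([165.3, 283.3, 28.4, 26.7], 0.64)]
red64_mid [([271.4, 232.6, 33.5, 30.8], 0.75)]
nest44_floor [([400.3, 236.2, 33.5, 32.4], 0.88), ([394.6, 284.9, 45.3, 48.0], 0.17)]
nest54_floor [([450.9, 234.2, 37.9, 37.8], 0.92)]
nest64_floor [([392.8, 286.3, 46.6, 44.9], 0.8)]
nest74_floor [([446.6, 281.3, 50.1, 51.9], 0.91)]
scene 575.0147537334527 575.0147537334527 319.010654639706 243.38448799770288 -0.0633912076995651 [[0.6484, 0.7613, 0.0082, -0.4033], [0.5997, -0.504, -0.6215, -0.3294], [-0.469, 0.4079, -0.7834, 1.6436], [0.0, 0.0, 0.0, 1.0]]
green44_mid [([426.4, 219.8, 15.3, 21.3], 0.82), ([453.9, 192.4, 19.2, 22.1], 0.8), ([401.4, 234.7, 15.9, 22.8], 0.61), ([395.3, 185.9, 17.8, 19.3], 0.49)]
green54_mid [([368.0, 204.2, 22.0, 20.9], 0.71)]
green64_mid []
green74_mid [([338.4, 178.2, 26.8, 29.4], 0.91)]
red54_mid [([366.8, 162.1, 23.8, 21.7], 0.67)]
red64_mid [([337.9, 219.4, 23.1, 33.3], 0.92)]
nest44_floor [([248.7, 281.1, 35.4, 24.1], 0.57)]
nest54_floor [([212.4, 301.1, 36.2, 30.9], 0.82), ([250.4, 277.9, 30.7, 26.3], 0.73)]
nest64_floor [([218.7, 252.3, 38.4, 26.2], 0.6)]
nest74_floor [([182.1, 271.8, 40.1, 32.0], 0.88), ([250.9, 278.3, 31.6, 25.8], 0.2)]
```

```bash
python3 -c "
import cv2
a=cv2.imread('pics/top0.png')[145:345,100:520]
cv2.imwrite('pics/top0c.png',cv2.resize(a,(798,380),interpolation=cv2.INTER_CUBIC))
a=cv2.imread('pics/scene0.png')[130:350,160:500]
cv2.imwrite('pics/scene0c.png',cv2.resize(a,(796,515),interpolation=cv2.INTER_CUBIC))"
```

```text
(no output)
```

View pics/top0c.png

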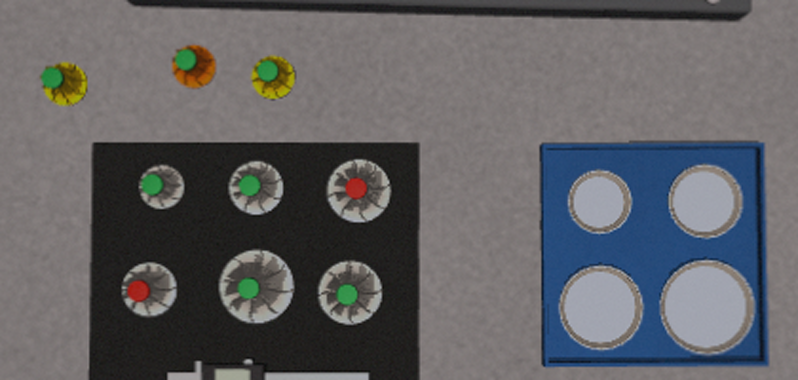

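View pics/scene0c.png

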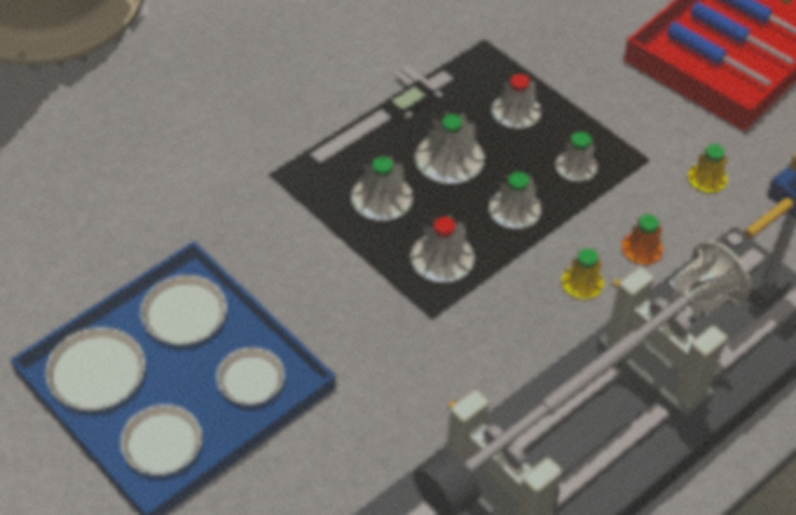

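The top view shows the mat with greens at (185,243), (235,243), (230,297) and (284,299), reds at (287,243) and (172,297), and the coloured decoys above the mat. The nests are at about (416,252) 44, (470,251) 54, (416,307) 64 and (472,307) 74. Next I'll locate them metrically.

```bash
cat > h.py <<'E'
import cv2, numpy as np
from scipy.optimize import least_squares
def K(p): return np.array([[p["fx"],0,p["cx"]],[0,p["fy"],p["cy"]],[0,0,1.]])
def D(p): return np.array([p["k1"],0,0,0.])
def proj(p,X):
    E=p["extrinsics"]; r,_=cv2.Rodrigues(E[:3,:3].copy())
    return cv2.projectPoints(np.atleast_2d(X).astype(float),r,E[:3,3].copy(),K(p),D(p))[0][:,0]
def ray(p,uv):
    E=p["extrinsics"]; n=cv2.undistortPoints(np.array([[uv]],float),K(p),D(p))[0,0]
    R=E[:3,:3]; return -R.T@E[:3,3], R.T@np.array([n[0],n[1],1])
def onz(p,uv,z):
    c,d=ray(p,uv); return c+d*(z-c[2])/d[2]
def tri(ps,uvs,x0=(.6,0,.05)):
    r=least_squares(lambda X: np.concatenate([proj(p,X)[0]-u for p,u in zip(ps,uvs)]),x0)
    return r.x, np.abs(r.fun).max()
def blobs(mask,amin,amax=1e9):
    n,_,st,c=cv2.connectedComponentsWithStats(mask.astype(np.uint8))
    return [(c[i],st[i,4],st[i,:4]) for i in range(1,n) if amin<=st[i,4]<=amax]
def caps(img,col):
    h=cv2.cvtColor(img,cv2.COLOR_BGR2HSV); H,S,V=cv2.split(h)
    m=((H>45)&(H<90) if col=='g' else ((H<6)|(H>174)))&(S>110)&(V>60)
    return blobs(m,20,400)
def nests(img):
    h=cv2.cvtColor(img,cv2.COLOR_BGR2HSV); H,S,V=cv2.split(h)
    return blobs((S<45)&(V>165),250,6000)
E
python3 - <<'E'
from station import bot, viewer, finder
from h import *
t=viewer.capture("top"); s=viewer.capture("scene")
for n,p in(("top",t),("scene",s)):
    for c in 'gr': print(n,c,[(np.round(b[0],1).tolist(),int(b[1])) for b in caps(p["img"],c)])
    print('nests',[(np.round(b[0],1).tolist(),int(b[1]),b[2].tolist()) for b in nests(p["img"])])
h=dict(g44=45,g54=49,g64=54,g74=59,r54=49,r64=54)
capt=[c for col in 'gr' for c in caps(t["img"],col)]; 
caps_=[c for col in 'gr' for c in caps(s["img"],col)]
box={'g44':[174.1,234,22.1,23.1],'g54':[219.8,230.7,28.3,26.8],'g64':[269.6,280.6,31.2,35.9],'g74':[217,279,40.7,35.4],'r54':[165.3,283.3,28.4,26.7],'r64':[271.4,232.6,33.5,30.8]}
near=lambda L,u: min((b[0] for b in L),key=lambda c:np.hypot(*(c-u)))
for k,b in box.items():
    u=np.array([b[0]+b[2]/2,b[1]+b[3]/2]); base=onz(t,u,.006)
    ct=near(capt,u); X=onz(t,ct,h[k]/1000-.001+.002)
    cs=near(caps_,proj(s,X)[0]); T,e=tri([t,s],[ct,cs])
    print(k,'boxbase',base.round(4),'cap@z',X.round(4),'tri',T.round(4),'err px',round(e,2))
E
```

```text
top g [([197.4, 175.9], 94), ([240.4, 181.9], 98), ([127.1, 185.5], 98), ([179.8, 241.8], 97), ([231.1, 242.1], 98), ([230.3, 296.2], 100), ([282.1, 299.6], 98), ([38.8, 393.1], 244)]
top r [([87.4, 204.0], 20), ([91.0, 245.8], 39), ([287.0, 243.7], 105), ([172.5, 297.6], 113), ([29.2, 362.1], 264)]
nests [([469.8, 250.7], 770, [454, 236, 32, 31]), ([414.7, 250.9], 542, [402, 238, 26, 27]), ([470.6, 306.0], 1382, [450, 285, 42, 43]), ([415.3, 306.3], 1073, [397, 288, 37, 37])]
scene g [([396.0, 95.6], 50), ([352.6, 181.7], 45), ([407.6, 188.9], 44), ([465.1, 194.7], 33), ([322.7, 200.0], 47), ([380.9, 206.2], 48), ([436.8, 224.6], 37), ([410.7, 239.6], 44)]
scene r [([414.6, 102.7], 80), ([381.7, 164.2], 54), ([349.4, 225.9], 68)]
nests [([238.3, 263.4], 573, [224, 252, 30, 24]), ([200.6, 288.6], 831, [183, 274, 36, 30]), ([266.7, 291.7], 329, [256, 283, 22, 19]), ([228.7, 318.9], 530, [215, 307, 28, 25])]
g44 boxbase [0.6141 0.2943 0.006 ] cap@z [0.6191 0.2952 0.046 ] tri [0.6187 0.2945 0.0478] err px 0.29
g54 boxbase [0.6191 0.2013 0.006 ] cap@z [0.6205 0.2003 0.05  ] tri [0.6201 0.1996 0.0519] err px 0.38
g64 boxbase [0.5171 0.1003 0.006 ] cap@z [0.5168 0.1029 0.055 ] tri [0.5165 0.1025 0.0554] err px 0.39
g74 boxbase [0.5186 0.1918 0.006 ] cap@z [0.5212 0.1971 0.06  ] tri [0.5209 0.1966 0.0606] err px 0.36
r54 boxbase [0.5163 0.3017 0.006 ] cap@z [0.516  0.3041 0.05  ] tri [0.5159 0.3036 0.0513] err px 0.21
r64 boxbase [0.6141 0.0972 0.006 ] cap@z [0.6198 0.0967 0.055 ] tri [0.6194 0.0963 0.0558] err px 0.36
```

```bash
python3 - <<'E'
from station import bot, viewer, finder
from h import *
t=viewer.capture("top"); s=viewer.capture("scene")
nt=[b[0] for b in nests(t["img"])]; ns=[b[0] for b in nests(s["img"])]
Z=[]
for nm,u,v in (('54',nt[0],ns[3]),('44',nt[1],ns[2]),('74',nt[2],ns[1]),('64',nt[3],ns[0])):
    T,e=tri([t,s],[u,v]); print(nm,T.round(4),round(e,2),'top z=.005',onz(t,u,.005).round(4), 'scene', onz(s,v,.005).round(4))
o=bot.observe();print(o['time'],o['contact_force'])
# square fit in top image
P=np.array([onz(t,u,.005)[:2] for u in nt]) # 54,44,74,64
c0=P.mean(0); th=np.arctan2(*( (P[0]-P[1]+P[2]-P[3])[::-1])); 
e1=np.array([np.cos(th),np.sin(th)]); e2=np.array([-e1[1],e1[0]])
if e2@(P[2]-P[0])<0: e2=-e2
for n,a,b in(('54',1,-1),('44',-1,-1),('74',1,1),('64',-1,1)): print(n,(c0+.053*(a*e1+b*e2)).round(4))
print(np.degrees(th))
E
```

```text
54 [ 0.6167 -0.2526  0.0056] 0.34 top z=.005 [ 0.6171 -0.2523  0.005 ] scene [ 0.6158 -0.253   0.005 ]
44 [ 0.6138 -0.1465  0.0063] 0.33 top z=.005 [ 0.6142 -0.1463  0.005 ] scene [ 0.6125 -0.1466  0.005 ]
74 [ 0.5108 -0.2555  0.0055] 0.38 top z=.005 [ 0.5112 -0.2552  0.005 ] scene [ 0.5099 -0.256   0.005 ]
64 [ 0.5078 -0.1495  0.0061] 0.25 top z=.005 [ 0.508  -0.1494  0.005 ] scene [ 0.5067 -0.1495  0.005 ]
1.3 [-0.00526542  0.43332713 -0.03665326]
54 [ 0.6171 -0.2522]
44 [ 0.6141 -0.1463]
74 [ 0.5112 -0.2553]
64 [ 0.5081 -0.1493]
-88.35754317088343
```

Emit:
step_arm:
  rows:
    - [[0.6,0,0,0,6.54],[0.6,0,0,0,6.54],[0.6,0,0,0,6.54],[0.6,-30,-27,0,0],[0.6,-30,-27,0,0],[0.6,-30,-27,0,0],[0.6,-30,-27,0,0],[0.6,-30,-27,0,0],[0.6,-30,-27,0,0],[0.6,-30,-27,0,0],[0.6,-30,-27,0,0],[0.6,-30,-27,0,0]]
  grip_force: 40

```text
time: 2.3
tool_pos: [0.4877, -0.4112, 0.2315]
tcp_rot: [-3.141, -0.0, -1.57]
contact_force: [1.2, -0.3, 0.3]
opening: 0.0685
```

Emit:
step_arm:
  rows:
    - [[0.6,-41,-3,0,0],[0.6,-41,-3,0,0],[0.6,-41,-3,0,0],[0.6,-41,-3,0,0],[0.6,-41,-3,0,0],[0.6,-41,-3,0,0],[0.6,-41,-3,0,0],[0.6,-41,-3,0,0],[0.6,-41,-3,0,0],[0.6,-41,-3,0,0],[0.6,-41,0,0,0],[0.6,-41,0,0,0]]

```text
time: 3.3
tool_pos: [0.5163, 0.0813, 0.2316]
tcp_rot: [-3.141, 0.0, -1.57]
contact_force: [0.7, -0.1, 0.4]
opening: 0.0685
```

Emit:
step_arm:
  rows:
    - [[0.6,-35,-1,0,0],[0.6,-35,-1,0,0],[0.6,-30,-1,0,0],[0.6,-16,0,0,0],[0.6,0,0,30,0],[0.6,0,0,30,0],[0.6,0,0,30,0],[0.6,0,0,20,0],[0.6,0,0,10,0],[0.6,0,0,0,0]]

```text
time: 4.13
tool_pos: [0.5185, 0.195, 0.1094]
tcp_rot: [3.139, -0.001, -1.57]
contact_force: [-0.1, 0.8, 0.1]
opening: 0.0683
```

```bash
python3 - <<'E'
from station import bot, viewer
from h import *
s=viewer.capture("scene");o=bot.observe();print(o['tool_pos'],o['tcp_rot'])
a=s["img"][80:260,280:500].copy()
a=cv2.resize(a,(792,648),interpolation=cv2.INTER_CUBIC)[:600]
cv2.imwrite('pics/s1.png',a)
E
```

```text
[0.51915384 0.19515676 0.11082278] [ 3.14020878e+00 -6.82258144e-04 -1.57042193e+00]
```

View pics/s1.png

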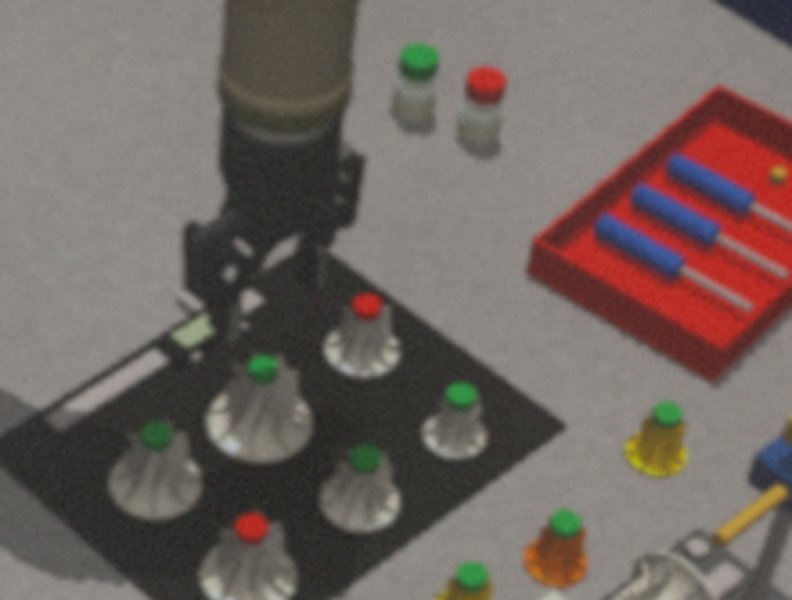

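The gripper hovers over the 74 mm wheel, whose cap is at (263,368) in the crop. I'll descend and close.

Emit:
step_arm:
  rows:
    - [[0.6,-2,-2,12,0],[0.6,0,0,20,0],[0.6,0,0,20,0],[0.6,0,0,20,0],[0.6,0,0,12,0],[0.6,0,0,7,0],[0.6,0,0,0,0],[0.6,0,0,0,0],[0.6,0,0,0,0]]

```text
time: 4.93
tool_pos: [0.5219, 0.1975, 0.0212]
tcp_rot: [-3.14, 0.001, -1.57]
contact_force: [0.1, 0.8, 0.1]
opening: 0.0683
```

Emit:
step_arm:
  rows:
    - [[0.3,0,0,0,0],[0.2,0,0,0,0],[-0.1,0,0,0,0],[-0.4,0,0,0,0],[-1,0,0,0,0],[-1,0,0,0,0],[-1,0,0,0,0],[-1,0,0,0,0],[-1,0,0,0,0],[-1,0,0,0,0]]

```text
time: 5.77
tool_pos: [0.5217, 0.1969, 0.0213]
tcp_rot: [-3.14, 0.0, -1.571]
contact_force: [-0.9, -1.5, 7.5]
opening: 0.0491
```

Emit:
step_arm:
  rows:
    - [[-1,0,0,-3,0],[-1,0,0,-6,0],[-1,0,0,-10,0],[-1,0,0,-16,0],[-1,0,0,-20,0],[-1,0,0,-20,0],[-1,0,0,-16,0],[-1,0,0,-10,0],[-1,0,0,-5,0],[-1,0,0,0,0]]

```text
time: 6.6
tool_pos: [0.5217, 0.1975, 0.1275]
tcp_rot: [-3.14, 0.001, -1.57]
contact_force: [-0.4, 0.4, -2.4]
opening: 0.049
```

```bash
python3 - <<'E'
from station import bot, viewer
from h import *
s=viewer.capture("scene");o=bot.observe();print(o['tool_pos'],o['contact_force'],o['opening'])
a=s["img"][80:260,280:500].copy()
a=cv2.resize(a,(792,648),interpolation=cv2.INTER_CUBIC)[:600]
cv2.imwrite('pics/s2.png',a)
E
```

```text
[0.52132464 0.19738737 0.12653885] [-0.51305428  0.60086498 -2.51017801] 0.04911548187016042
```

View pics/s2.png

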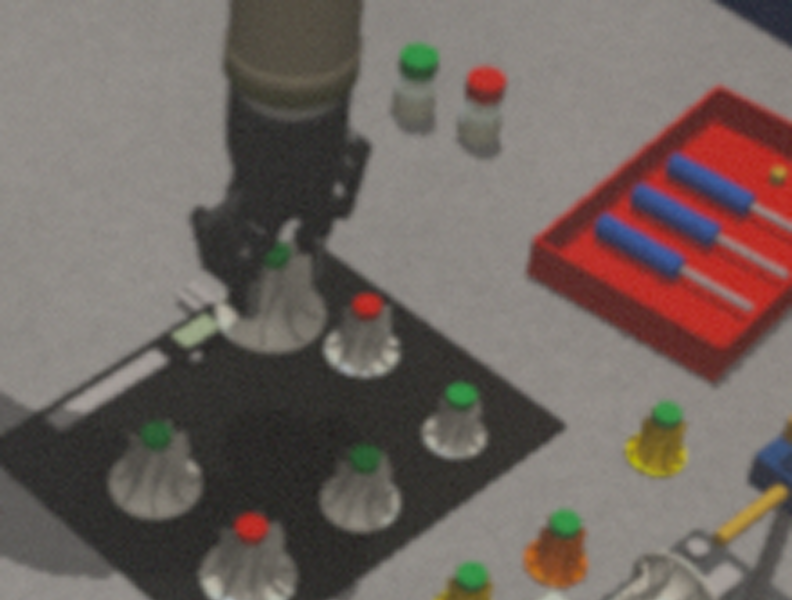

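Emit:
step_arm:
  rows:
    - [[-1,10,0,0,0],[-1,20,0,0,0],[-1,30,1,0,0],[-1,37,1,0,0],[-1,37,1,0,0],[-1,37,1,0,0],[-1,37,1,0,0],[-1,37,1,0,0],[-1,37,1,0,0],[-1,37,1,0,0],[-1,37,1,0,0],[-1,37,1,0,0]]

```text
time: 7.65
tool_pos: [0.5099, -0.1981, 0.1251]
tcp_rot: [3.139, 0.0, -1.571]
contact_force: [1.1, 1.0, -2.4]
opening: 0.049
```

Emit:
step_arm:
  rows:
    - [[-1,30,0,0,0],[-1,20,0,0,0],[-1,10,0,0,0],[-1,0,0,0,0],[-1,0,0,0,0],[-1,0,0,0,0]]

```text
time: 8.15
tool_pos: [0.5114, -0.2537, 0.1258]
tcp_rot: [3.141, 0.001, -1.568]
contact_force: [-0.2, 0.1, -2.3]
opening: 0.0489
```

Emit:
step_arm:
  rows:
    - [[-1,1,0,8,0],[-1,0,0,16,0],[-1,0,0,20,0],[-1,0,0,20,0],[-1,0,0,14,0],[-1,0,0,8,0],[-1,0,0,4,0],[-1,0,0,2,0],[-1,0,0,0,0],[-1,0,0,0,0]]

```text
time: 8.98
tool_pos: [0.5119, -0.2567, 0.0349]
tcp_rot: [-3.141, -0.0, -1.57]
contact_force: [0.1, -0.0, -2.2]
opening: 0.0489
```

Emit:
step_arm:
  rows:
    - [[-1,0,0,1,0],[-1,0,0,1,0],[-1,0,0,1,0],[-1,0,0,1,0],[-1,0,0,1,0],[-1,0,0,1,0],[-1,0,0,1,0],[-1,0,0,0,0]]

```text
time: 9.65
tool_pos: [0.5114, -0.2567, 0.027]
tcp_rot: [3.141, 0.0, -1.57]
contact_force: [0.2, 0.3, -2.2]
opening: 0.0492
```

Emit:
step_arm:
  rows:
    - [[-1,0,0,1,0],[-1,0,0,1,0],[-1,0,0,0,0],[-1,0,0,0,0]]

```text
time: 9.98
tool_pos: [0.5115, -0.2567, 0.0252]
tcp_rot: [3.141, 0.0, -1.57]
contact_force: [-0.8, 0.0, -1.8]
opening: 0.0492
```

Emit:
step_arm:
  rows:
    - [[-1,0,0,0.5,0],[-1,0,0,0.5,0],[-1,0,0,0,0],[-1,0,0,0,0]]

```text
time: 10.32
tool_pos: [0.5115, -0.2567, 0.0244]
tcp_rot: [-3.141, -0.0, -1.57]
contact_force: [-1.2, 0.5, 0.6]
opening: 0.0487
```

Emit:
step_arm:
  rows:
    - [[-1,0,0,0.5,0],[-1,0,0,0,0],[-0.2,0,0,0,0],[0.2,0,0,0,0],[0.4,0,0,0,0],[0.5,0,0,0,0],[0.5,0,0,0,0],[0.5,0,0,0,0],[0.5,0,0,0,0],[0.5,0,0,0,0]]

```text
time: 11.15
tool_pos: [0.5115, -0.2567, 0.0237]
tcp_rot: [3.141, 0.0, -1.57]
contact_force: [0.3, 0.2, -0.0]
opening: 0.0638
```

Emit:
step_arm:
  rows:
    - [[0.5,0,0,-8,0],[0.5,0,0,-20,0],[0.5,0,0,-30,0],[0.5,0,0,-35,0],[0.5,0,0,-20,0],[0.5,0,0,-10,0],[0.5,-20,0,0,0],[0.5,-40,0,0,0],[0.5,-40,0,0,0],[0.5,-40,0,0,0]]

```text
time: 11.98
tool_pos: [0.5108, -0.1157, 0.1467]
tcp_rot: [3.141, 0.0, -1.572]
contact_force: [0.6, 1.0, -0.8]
opening: 0.0642
```

```bash
cat >> h.py <<'E'
def where(t,s,N):
    """print triangulated green caps near nests"""
    ct=[b[0] for b in caps(t["img"],'g')]; cs=[b[0] for b in caps(s["img"],'g')]
    for u in ct:
        best=min((tri([t,s],[u,v])+(v,) for v in cs),key=lambda r:r[1])
        if best[1]<1.5: print(u.round(1),best[0].round(4),round(best[1],2))
E
python3 - <<'E'
from station import bot, viewer
from h import *
t=viewer.capture("top");s=viewer.capture("scene");o=bot.observe();print(o['tool_pos'],o['contact_force'],o['opening'])
where(t,s,0)
a=np.hstack([cv2.resize(t["img"][225:345,380:520],(400,343)),cv2.resize(s["img"][230:350,160:300],(400,343))])
cv2.imwrite('pics/s3.png',a)
E
```

```text
[ 0.51142086 -0.10946155  0.14658209] [ 0.43028993 -0.67900438  0.05794295] 0.06442750578355454
[197.5 176. ] [0.7427 0.2673 0.0421] 0.11
[240.5 181.9] [0.7338 0.1871 0.0413] 0.24
[127.1 185.6] [0.7212 0.3965 0.0419] 0.26
[179.8 241.8] [0.6187 0.2946 0.0471] 0.35
[231.  242.1] [0.62   0.1997 0.0513] 0.42
[282.2 299.6] [0.5165 0.1024 0.0551] 0.44
[ 38.9 393.1] [ 0.1974  0.8612 -0.6684] 0.11
```

View pics/s3.png

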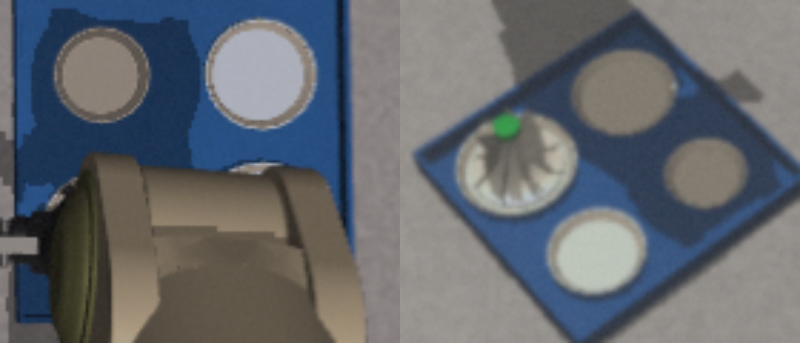

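The 74 mm wheel stands upright in its nest (scene crop, cap at (507,125)). Next is green64.

Emit:
step_arm:
  rows:
    - [[0.5,-33,-1,0,0],[0.5,-40,-1,0,0],[0.5,-40,-1,0,0],[0.5,-40,-1,0,0],[0.5,-33,-1,0,0],[0.5,-17,0,0,0],[0.5,-9,0,15,0],[0.5,0,0,22,0],[0.5,0,0,10,0],[0.5,0,0,0,0],[0.5,0,0,0,0],[0.5,0,0,0,0]]

```text
time: 13.08
tool_pos: [0.5166, 0.0946, 0.1002]
tcp_rot: [-3.142, -0.0, -1.572]
contact_force: [-0.0, 0.3, -0.4]
opening: 0.0641
```

Emit:
step_arm:
  rows:
    - [[0.5,-8,0,0,0],[0.5,0,0,12,0],[0.5,0,0,20,0],[0.5,0,0,20,0],[0.5,0,0,15,0],[0.5,0,0,10,0],[0.5,0,0,4,0],[0.5,0,0,0,0],[0.5,0,0,0,0],[0.5,0,0,0,0]]

```text
time: 13.92
tool_pos: [0.5169, 0.1034, 0.0196]
tcp_rot: [-3.14, 0.0, -1.571]
contact_force: [0.1, -0.1, 0.5]
opening: 0.0641
```

Emit:
step_arm:
  rows:
    - [[0.3,0,0,0,0],[0.1,0,0,0,0],[-0.2,0,0,0,0],[-0.5,0,0,0,0],[-1,0,0,0,0],[-1,0,0,0,0],[-1,0,0,0,0],[-1,0,0,0,0],[-1,0,0,0,0],[-1,0,0,0,0]]

```text
time: 14.75
tool_pos: [0.5167, 0.1031, 0.0196]
tcp_rot: [-3.141, 0.0, -1.571]
contact_force: [-1.4, 0.1, 8.5]
opening: 0.0427
```

Emit:
step_arm:
  rows:
    - [[-1,0,0,-3,0],[-1,0,0,-6,0],[-1,0,0,-10,0],[-1,0,0,-16,0],[-1,0,0,-16,0],[-1,0,0,-10,0],[-1,10,0,-5,0],[-1,20,1,0,0],[-1,30,1,0,0],[-1,36,1,0,0],[-1,36,1,0,0],[-1,36,1,0,0]]

```text
time: 15.75
tool_pos: [0.5108, -0.0669, 0.0847]
tcp_rot: [3.141, -0.0, -1.57]
contact_force: [0.5, -0.1, -1.5]
opening: 0.0432
```

Emit:
step_arm:
  rows:
    - [[-1,30,1,0,0],[-1,25,1,0,0],[-1,17,1,0,0],[-1,8,1,0,0],[-1,4,0,0,0],[-1,0,0,0,0],[-1,0,0,0,0],[-1,0,0,0,0]]

```text
time: 16.42
tool_pos: [0.5077, -0.1472, 0.0847]
tcp_rot: [3.142, 0.001, -1.568]
contact_force: [-0.1, -0.3, -0.4]
opening: 0.0425
```

Emit:
step_arm:
  rows:
    - [[-1,2,0,5,0],[-1,0,0,12,0],[-1,0,0,16,0],[-1,0,0,12,0],[-1,0,0,7,0],[-1,0,0,4,0],[-1,0,0,2,0],[-1,0,0,0,0],[-1,0,0,0,0],[-1,0,0,0,0]]

```text
time: 17.25
tool_pos: [0.5077, -0.1508, 0.0273]
tcp_rot: [-3.141, -0.0, -1.57]
contact_force: [0.1, -0.2, -1.0]
opening: 0.0429
```

Emit:
step_arm:
  rows:
    - [[-1,0,0,0.5,0],[-1,0,0,0.5,0],[-1,0,0,0.5,0],[-1,0,0,0.5,0],[-1,0,0,0.5,0],[-1,0,0,0,0],[-1,0,0,0,0]]

```text
time: 17.83
tool_pos: [0.5074, -0.1507, 0.0242]
tcp_rot: [3.141, 0.0, -1.57]
contact_force: [-0.0, 0.4, -1.1]
opening: 0.0429
```

Emit:
step_arm:
  rows:
    - [[-1,0,0,0.5,0],[-1,0,0,0.5,0],[-1,0,0,0,0],[-1,0,0,0,0],[-1,0,0,0,0]]

```text
time: 18.25
tool_pos: [0.5074, -0.1507, 0.0233]
tcp_rot: [3.141, -0.0, -1.57]
contact_force: [-0.2, -0.8, -1.4]
opening: 0.0432
```

Emit:
step_arm:
  rows:
    - [[-1,0,0,0.5,0],[-1,0,0,0,0],[-1,0,0,0,0],[-1,0,0,0,0]]

```text
time: 18.58
tool_pos: [0.5074, -0.1507, 0.0227]
tcp_rot: [3.142, 0.0, -1.57]
contact_force: [-0.0, 0.7, -0.6]
opening: 0.0431
```

Emit:
step_arm:
  rows:
    - [[-1,0,0,0.5,0],[-1,0,0,0,0],[-1,0,0,0,0],[-1,0,0,0,0]]

```text
time: 18.92
tool_pos: [0.5075, -0.1507, 0.0226]
tcp_rot: [-3.141, -0.0, -1.57]
contact_force: [-1.6, -0.2, 5.3]
opening: 0.0428
```

Emit:
step_arm:
  rows:
    - [[-1,0,0,0.5,0],[-1,0,0,0,0],[-1,0,0,0,0],[-1,0,0,0,0]]

```text
time: 19.25
tool_pos: [0.5075, -0.1507, 0.0226]
tcp_rot: [-3.141, -0.0, -1.57]
contact_force: [-2.4, -0.0, 13.1]
opening: 0.0429
```

Emit:
step_arm:
  rows:
    - [[-0.2,0,0,0,0],[0.1,0,0,0,0],[0.3,0,0,0,0],[0.35,0,0,0,0],[0.35,0,0,0,0],[0.35,0,0,0,0],[0.35,0,0,-6,0],[0.35,0,0,-16,0],[0.35,0,0,-30,0],[0.35,0,0,-30,0],[0.35,0,0,-16,0],[0.35,0,0,-5,0]]

```text
time: 20.25
tool_pos: [0.5085, -0.1511, 0.1278]
tcp_rot: [-3.138, -0.001, -1.571]
contact_force: [0.7, 0.2, -0.7]
opening: 0.0573
```

Emit:
step_arm:
  rows:
    - [[0.35,-15,-5,0,0],[0.35,-28,-9,0,0],[0.35,-37,-12,0,0],[0.35,-37,-12,0,0],[0.35,-37,-12,0,0],[0.35,-37,-12,0,0],[0.35,-37,-12,0,0],[0.35,-37,-12,0,0],[0.35,-37,-12,0,0],[0.35,-30,-10,0,0],[0.35,-16,-5,0,0],[0.35,0,0,0,0]]

```text
time: 21.25
tool_pos: [0.6204, 0.2026, 0.124]
tcp_rot: [3.141, 0.002, -1.565]
contact_force: [0.2, 0.8, 0.0]
opening: 0.0574
```

Emit:
step_arm:
  rows:
    - [[0.35,0,0,0,0],[0.35,0,0,0,0],[0.35,0,0,0,0]]

```text
time: 21.5
tool_pos: [0.62, 0.195, 0.1245]
tcp_rot: [3.141, -0.001, -1.573]
contact_force: [0.2, -0.2, -1.0]
opening: 0.0576
```

Emit:
step_arm:
  rows:
    - [[0.35,-4,0,10,0],[0.35,0,0,20,0],[0.35,0,0,15,0],[0.35,0,0,5,0],[0.35,0,0,0,0],[0.35,0,0,0,0],[0.35,0,0,0,0]]

```text
time: 22.08
tool_pos: [0.6208, 0.2012, 0.0754]
tcp_rot: [-3.141, 0.0, -1.571]
contact_force: [0.5, 0.3, -0.4]
opening: 0.0576
```

```bash
python3 - <<'E'
from station import bot, viewer
from h import *
t=viewer.capture("top");s=viewer.capture("scene");o=bot.observe();print(o['tool_pos'],o['contact_force'],o['opening'])
where(t,s,0)
E
```

```text
[0.62088662 0.20137144 0.07566558] [ 0.20629515  0.76626368 -0.32744375] 0.05749150550093146
[196.8 174.7] [0.7442 0.2676 0.043 ] 0.88
[240.3 181.8] [0.7342 0.1876 0.0406] 0.13
[127.1 185.5] [0.7214 0.3969 0.0406] 0.3
[419.4 307.8] [ 0.5075 -0.149   0.0584] 0.41
[478.1 307.6] [ 0.5106 -0.255   0.0627] 0.47
[ 38.9 393.1] [ 0.1976  0.8604 -0.6668] 0.11
```

Both placed wheels measure within 1 mm of their nest centres. Now green54.

Emit:
step_arm:
  rows:
    - [[0.35,1,0,10,0],[0.35,0,0,18,0],[0.35,0,0,15,0],[0.35,0,0,10,0],[0.35,0,0,5,0],[0.35,0,0,0,0],[0.35,0,0,0,0],[0.35,0,0,0,0]]

```text
time: 22.85
tool_pos: [0.6208, 0.2005, 0.0174]
tcp_rot: [-3.141, 0.0, -1.57]
contact_force: [-0.1, 0.9, 0.6]
opening: 0.058
```

Emit:
step_arm:
  rows:
    - [[0.2,0,0,0,0],[0,0,0,0,0],[-0.2,0,0,0,0],[-0.5,0,0,0,0],[-1,0,0,0,0],[-1,0,0,0,0],[-1,0,0,0,0],[-1,0,0,0,0],[-1,0,0,0,0],[-1,0,0,0,0]]

```text
time: 23.68
tool_pos: [0.6207, 0.2003, 0.0176]
tcp_rot: [-3.141, 0.0, -1.571]
contact_force: [-0.6, -1.1, 5.0]
opening: 0.0359
```

Emit:
step_arm:
  rows:
    - [[-1,0,0,-3,0],[-1,0,0,-6,0],[-1,0,0,-10,0],[-1,0,0,-16,0],[-1,0,0,-20,0],[-1,0,0,-20,0],[-1,0,0,-14,0],[-1,0,0,-8,0],[-1,0,0,-3,0],[-1,10,0,0,0],[-1,20,0,0,0],[-1,30,0,0,0]]

```text
time: 24.68
tool_pos: [0.6196, 0.1421, 0.1158]
tcp_rot: [3.14, 0.001, -1.566]
contact_force: [0.9, -0.5, -1.0]
opening: 0.0362
```

Emit:
step_arm:
  rows:
    - [[-1,36,1,0,0],[-1,36,1,0,0],[-1,36,1,0,0],[-1,36,1,0,0],[-1,36,0,0,0],[-1,36,0,0,0],[-1,36,0,0,0],[-1,36,0,0,0],[-1,36,0,0,0],[-1,30,0,0,0],[-1,20,0,0,0],[-1,10,0,0,0]]

```text
time: 25.68
tool_pos: [0.6145, -0.2486, 0.1154]
tcp_rot: [3.139, -0.001, -1.575]
contact_force: [-0.5, -0.5, -1.7]
opening: 0.0358
```

Emit:
step_arm:
  rows:
    - [[-1,5,0,0,0],[-1,0,0,0,0],[-1,0,0,0,0],[-1,0,0,0,0]]

```text
time: 26.02
tool_pos: [0.6168, -0.2464, 0.1166]
tcp_rot: [3.141, 0.001, -1.568]
contact_force: [0.7, -1.2, -0.6]
opening: 0.0358
```

Emit:
step_arm:
  rows:
    - [[-1,5,0,8,0],[-1,0,0,16,0],[-1,0,0,20,0],[-1,0,0,20,0],[-1,0,0,14,0],[-1,0,0,8,0],[-1,0,0,4,0],[-1,0,0,2,0],[-1,0,0,0,0],[-1,0,0,0,0]]

```text
time: 26.85
tool_pos: [0.617, -0.2538, 0.0255]
tcp_rot: [-3.141, -0.0, -1.57]
contact_force: [0.1, 0.3, -0.5]
opening: 0.0361
```

Emit:
step_arm:
  rows:
    - [[-1,0,0,0.5,0],[-1,0,0,0.5,0],[-1,0,0,0.5,0],[-1,0,0,0.5,0],[-1,0,0,0,0],[-1,0,0,0,0]]

```text
time: 27.35
tool_pos: [0.6165, -0.2537, 0.0228]
tcp_rot: [-3.142, -0.0, -1.571]
contact_force: [-0.5, 1.0, -1.6]
opening: 0.0357
```

Emit:
step_arm:
  rows:
    - [[-1,0,0,0.5,0],[-1,0,0,0.5,0],[-1,0,0,0.5,0],[-1,0,0,0,0],[-1,0,0,0,0],[-1,0,0,0,0]]

```text
time: 27.85
tool_pos: [0.6165, -0.2537, 0.0212]
tcp_rot: [3.141, 0.0, -1.57]
contact_force: [-0.6, -0.3, -0.6]
opening: 0.0357
```

Emit:
step_arm:
  rows:
    - [[-1,0,0,0.5,0],[-1,0,0,0,0],[-1,0,0,0,0],[-1,0,0,0,0]]

```text
time: 28.18
tool_pos: [0.6165, -0.2536, 0.0207]
tcp_rot: [3.142, 0.0, -1.57]
contact_force: [-0.4, -0.5, -1.1]
opening: 0.0356
```

Emit:
step_arm:
  rows:
    - [[-1,0,0,0.5,0],[-1,0,0,0,0],[-1,0,0,0,0],[-1,0,0,0,0]]

```text
time: 28.52
tool_pos: [0.6165, -0.2537, 0.0206]
tcp_rot: [-3.142, -0.0, -1.57]
contact_force: [-1.7, 0.9, 5.0]
opening: 0.0358
```

Emit:
step_arm:
  rows:
    - [[-1,0,0,0.5,0],[-1,0,0,0,0],[-1,0,0,0,0],[-1,0,0,0,0]]

```text
time: 28.85
tool_pos: [0.6165, -0.2537, 0.0206]
tcp_rot: [-3.141, -0.0, -1.57]
contact_force: [-2.8, 1.2, 9.9]
opening: 0.0361
```

Emit:
step_arm:
  rows:
    - [[-0.3,0,0,0,0],[0,0,0,0,0],[0.15,0,0,0,0],[0.2,0,0,0,0],[0.2,0,0,0,0],[0.2,0,0,0,0],[0.2,0,0,-6,0],[0.2,0,0,-16,0],[0.2,0,0,-30,0],[0.2,0,0,-30,0],[0.2,0,0,-16,0],[0.2,0,0,-6,0]]

```text
time: 29.85
tool_pos: [0.6179, -0.2542, 0.1273]
tcp_rot: [-3.137, -0.002, -1.571]
contact_force: [0.6, 0.0, 0.1]
opening: 0.051
```

Emit:
step_arm:
  rows:
    - [[0.2,-20,0,0,0],[0.2,-40,0,0,0],[0.2,-40,0,0,0],[0.2,-40,0,0,0],[0.2,-40,0,0,0],[0.2,-40,0,0,0],[0.2,-40,0,0,0],[0.2,-40,0,0,0],[0.2,-40,0,0,0],[0.2,-40,0,0,0],[0.2,-40,0,0,0],[0.2,-40,0,0,0]]

```text
time: 30.85
tool_pos: [0.6156, 0.2081, 0.1231]
tcp_rot: [3.141, -0.001, -1.57]
contact_force: [0.1, 0.5, -0.8]
opening: 0.0515
```

Emit:
step_arm:
  rows:
    - [[0.2,-40,-2,0,0],[0.2,-30,0,0,0],[0.2,-18,0,0,0],[0.2,0,0,0,0],[0.2,0,0,0,0],[0.2,0,0,0,0],[0.2,0,0,0,0]]

```text
time: 31.43
tool_pos: [0.6187, 0.2916, 0.1235]
tcp_rot: [3.141, -0.002, -1.573]
contact_force: [0.7, 0.1, 0.5]
opening: 0.0514
```

Emit:
step_arm:
  rows:
    - [[0.2,-3,0,10,0],[0.2,0,0,20,0],[0.2,0,0,15,0],[0.2,0,0,5,0],[0.2,0,0,0,0],[0.2,0,0,0,0],[0.2,0,0,0,0]]

```text
time: 32.02
tool_pos: [0.6189, 0.2972, 0.0745]
tcp_rot: [-3.141, 0.0, -1.571]
contact_force: [-0.6, -0.7, 0.8]
opening: 0.0519
```

```bash
python3 - <<'E'
from station import bot, viewer
from h import *
t=viewer.capture("top");s=viewer.capture("scene");o=bot.observe();print(o['tool_pos'],o['contact_force'],o['opening'])
where(t,s,0)
E
```

```text
[0.61885121 0.29742963 0.07470505] [-0.27525773 -0.32451942 -0.05186172] 0.05121919475529405
[197.3 176. ] [0.7428 0.2678 0.0419] 0.14
[240.5 181.9] [0.7336 0.1869 0.042 ] 0.32
[475.8 249.9] [ 0.6161 -0.2522  0.0528] 0.37
[419.4 307.8] [ 0.5075 -0.1489  0.0585] 0.4
[478.1 307.7] [ 0.5105 -0.2551  0.0627] 0.44
[ 37.7 392.9] [ 0.1969  0.865  -0.671 ] 0.51
```

Three wheels are centred. Now green44; y is about 2.5 mm too far, so I'll correct that first.

Emit:
step_arm:
  rows:
    - [[0.2,2,0,10,0],[0.2,0,0,18,0],[0.2,0,0,15,0],[0.2,0,0,10,0],[0.2,0,0,6,0],[0.2,0,0,0,0],[0.2,0,0,0,0],[0.2,0,0,0,0]]

```text
time: 32.78
tool_pos: [0.6187, 0.2956, 0.0152]
tcp_rot: [-3.141, 0.0, -1.57]
contact_force: [0.1, -0.5, 0.4]
opening: 0.0515
```

Emit:
step_arm:
  rows:
    - [[0,0,0,0,0],[-0.1,0,0,0,0],[-0.3,0,0,0,0],[-0.6,0,0,0,0],[-1,0,0,0,0],[-1,0,0,0,0],[-1,0,0,0,0],[-1,0,0,0,0],[-1,0,0,0,0],[-1,0,0,0,0]]

```text
time: 33.62
tool_pos: [0.6186, 0.2953, 0.0155]
tcp_rot: [-3.141, 0.0, -1.571]
contact_force: [-0.6, -1.9, 6.4]
opening: 0.0286
```

Emit:
step_arm:
  rows:
    - [[-1,0,0,-3,0],[-1,0,0,-6,0],[-1,0,0,-10,0],[-1,0,0,-16,0],[-1,0,0,-20,0],[-1,0,0,-20,0],[-1,0,0,-14,0],[-1,0,0,-8,0],[-1,0,0,-3,0],[-1,10,0,0,0],[-1,20,0,0,0],[-1,30,0,0,0]]

```text
time: 34.62
tool_pos: [0.6172, 0.237, 0.1135]
tcp_rot: [3.14, 0.001, -1.566]
contact_force: [0.1, -0.1, -0.2]
opening: 0.0292
```

Emit:
step_arm:
  rows:
    - [[-1,35,1,0,0],[-1,35,1,0,0],[-1,35,1,0,0],[-1,35,1,0,0],[-1,35,1,0,0],[-1,35,0,0,0],[-1,35,0,0,0],[-1,35,0,0,0],[-1,35,0,0,0],[-1,30,0,0,0],[-1,20,0,0,0],[-1,10,0,0,0]]

```text
time: 35.62
tool_pos: [0.6118, -0.1445, 0.1135]
tcp_rot: [3.139, -0.001, -1.575]
contact_force: [-0.8, -0.4, -1.1]
opening: 0.0286
```

Emit:
step_arm:
  rows:
    - [[-1,5,0,0,0],[-1,0,0,0,0],[-1,0,0,0,0],[-1,0,0,0,0]]

```text
time: 35.95
tool_pos: [0.6136, -0.1425, 0.1145]
tcp_rot: [3.141, 0.001, -1.568]
contact_force: [-0.1, 0.3, -0.6]
opening: 0.0287
```

Emit:
step_arm:
  rows:
    - [[-1,3,0,8,0],[-1,0,0,16,0],[-1,0,0,20,0],[-1,0,0,20,0],[-1,0,0,14,0],[-1,0,0,8,0],[-1,0,0,4,0],[-1,0,0,2,0],[-1,0,0,0,0],[-1,0,0,0,0]]

```text
time: 36.78
tool_pos: [0.6139, -0.1476, 0.0234]
tcp_rot: [-3.141, -0.0, -1.57]
contact_force: [-0.1, 0.1, -1.2]
opening: 0.0285
```

Emit:
step_arm:
  rows:
    - [[-1,0,0,0.5,0],[-1,0,0,0.5,0],[-1,0,0,0.5,0],[-1,0,0,0.5,0],[-1,0,0,0.5,0],[-1,0,0,0.5,0],[-1,0,0,0,0],[-1,0,0,0,0]]

```text
time: 37.45
tool_pos: [0.6134, -0.1477, 0.0197]
tcp_rot: [3.141, 0.0, -1.57]
contact_force: [-0.7, -0.4, -1.2]
opening: 0.0284
```

Emit:
step_arm:
  rows:
    - [[-1,0,0,0.5,0],[-1,0,0,0.5,0],[-1,0,0,0,0],[-1,0,0,0,0],[-1,0,0,0,0]]

```text
time: 37.87
tool_pos: [0.6135, -0.1477, 0.0187]
tcp_rot: [3.142, -0.0, -1.57]
contact_force: [0.8, -0.9, -0.5]
opening: 0.0285
```

Emit:
step_arm:
  rows:
    - [[-1,0,0,0.5,0],[-1,0,0,0,0],[-1,0,0,0,0],[-1,0,0,0,0]]

```text
time: 38.2
tool_pos: [0.6135, -0.1477, 0.0185]
tcp_rot: [-3.141, -0.0, -1.57]
contact_force: [-1.5, 0.3, 3.6]
opening: 0.029
```

Contact is made (+3.6 N). I'll add a half millimetre, release and retreat.

Emit:
step_arm:
  rows:
    - [[-1,0,0,0.5,0],[-1,0,0,0,0],[-0.3,0,0,0,0],[-0.1,0,0,0,0],[0.1,0,0,0,0],[0.1,0,0,0,0],[0.1,0,0,0,0],[0.1,0,0,0,0],[0.1,0,0,-6,0],[0.1,0,0,-16,0],[0.1,0,0,-30,0],[0.1,0,0,-30,0]]

```text
time: 39.2
tool_pos: [0.6127, -0.1475, 0.1001]
tcp_rot: [3.139, 0.0, -1.57]
contact_force: [1.6, -0.8, 0.2]
opening: 0.0468
```

Emit:
step_arm:
  rows:
    - [[0.1,0,0,-30,0],[0.1,-30,0,-20,0],[0.1,-40,10,0,0],[0.1,-40,10,0,0],[0.1,-40,10,0,0],[0.1,-30,10,0,0],[0.1,-15,5,0,0],[0.1,0,0,0,0],[0.1,0,0,0,0],[0.1,0,0,0,0]]

```text
time: 40.03
tool_pos: [0.5687, 0.0463, 0.15]
tcp_rot: [-3.141, -0.001, -1.571]
contact_force: [-0.6, -0.4, -0.1]
opening: 0.0472
```

```bash
python3 - <<'E'
from station import bot, viewer
from h import *
t=viewer.capture("top");s=viewer.capture("scene");o=bot.observe();print(o['time'],o['tool_pos'],o['contact_force'],o['opening'])
where(t,s,0)
print([b[0].round(1).tolist() for b in caps(t["img"],'r')],[b[0].round(1).tolist() for b in caps(s["img"],'r')])
a=np.hstack([cv2.resize(t["img"][215:335,100:520],(0,0),fx=.95,fy=.95),cv2.resize(s["img"][140:254,0:1],(1,114))])
a=cv2.resize(t["img"][200:340,380:520],(400,400),interpolation=cv2.INTER_CUBIC)
b=cv2.resize(s["img"][220:360,170:310],(400,400),interpolation=cv2.INTER_CUBIC)
cv2.imwrite('pics/s4.png',np.hstack([a,b]))
E
```

```text
40.1333 [0.56881824 0.04565395 0.14985159] [-0.08577107 -0.2333668   0.54615237] 0.04703593995671041
[197.4 176. ] [0.7428 0.2676 0.0414] 0.17
[240.4 181.9] [0.7338 0.1872 0.0409] 0.29
[127.1 185.6] [0.7214 0.3968 0.0411] 0.18
[417.9 250. ] [ 0.6137 -0.1459  0.0497] 0.36
[475.8 249.9] [ 0.6161 -0.2522  0.0528] 0.37
[419.4 307.8] [ 0.5074 -0.149   0.0583] 0.45
[478.1 307.7] [ 0.5105 -0.255   0.0628] 0.44
[ 38.9 393.1] [0.3405 0.5334 0.0554] 0.28
[[88.2, 215.8], [172.5, 297.6], [29.3, 361.9]] [[414.6, 102.7], [381.6, 164.3], [349.6, 226.0]]
```

View pics/s4.png

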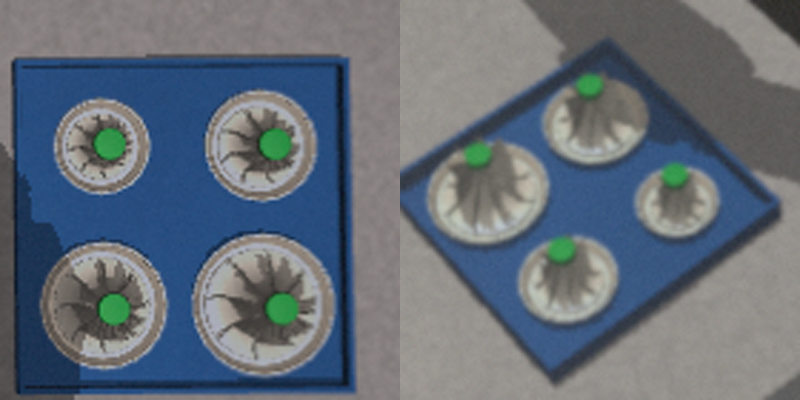

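All four wheels are upright and concentric in their nests: top crop caps at (110,143), (275,144), (114,310) and (283,308). The red caps haven't moved.

```bash
python3 -c "
from station import bot
print(bot.hand_in())"
```

```text
the job is handed in; nothing more can be done
None
```

All four green-capped wheels (74, 64, 54 and 44 mm) are in the nests of their own size, and the job was handed in at about 40 s of the 109 s allowed. Each was lowered until a contact force showed on the wrist, then released.

- **Centring:** triangulated from both cameras at the end, the cap axes lie about 1 mm or less from the nest centres I measured (limit 7 mm).
- **Height and tilt:** cap heights match wheels sitting on the nest floors, and the last picture shows all four upright and concentric. I did not measure tilt as a number.
- **Red wheels:** in the scene view both red caps are within 0.2 px of where they began. The final top view shows only red54, also unmoved. red64 was not found there, probably because the arm hid it, so it is confirmed by the scene view alone.
- **Arm:** it was clear of everything at hand-in, about 0.15 m above the surface.

No check failed, but the hand-in itself reports no verdict.

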